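# Hook the draw spring onto the mould clamp

### The job

A mould stands in the plywood-based clamp, waiting to be spring-loaded. Take the longer of the two draw springs, hook its down-turned pin into the big hole of the clamp's aluminium bracket, and stretch it so that its square eye block drops fully down over the steel post on the jaw at the other end. Let go, leaving the stretched spring hanging between hole and post.

Things in the scene. Friction and masses are not known exactly. Their poses are not given: they have to be found in the camera images.
- long_spring: Longer of two draw springs. Grey eye block 48x46x44 mm (x,y,z; grip the flat y faces from above), through hole 34x32, open below. Steel coil 21 mm wide, rigid against bending, axis 48 mm up, runs along -x to a down-turned pin. Origin: centre of the block's underside, on the table at start; z up. Stretches up to 55 mm along x: gives at 1 N, then 0.09 N/mm. 0.15 kg. The other: 40 mm shorter.
- long_spring_pin (a point): Tip of the long spring's pin: 8 mm thick, straight for 40 mm up to the hook wire, its tip level with the underside of the eye block and, unstretched, 125 mm from long_spring along that body's -x. When the spring is carried by the block, the pin stays level with it.
- anchor_hole (a point): Centre of the 30 mm round hole at the upper face of the clamp's bracket, a level aluminium flange 60x64 mm, 6 mm thick, 118 mm above the table, open below for 100 mm. The clamp is fixed. This point's x axis points level to the post. In the end the spring pulls the pin against the rim of this hole.
- post_top (a point): Top of the steel post on the clamp's jaw, 98 mm above the table, 162 mm from the hole along its x. 10 mm thick, coned top, 20 mm tall above a 26 mm round shoulder on which the eye block rests; the 80 mm wide jaw lies 10 mm below that. It is 20 mm lower than the hole, so a pin 12 mm in the hole lets the block still pass over the post. The mould between them is under 70 mm high.

How it is judged:
By the outcome, as a careful person would: the job done as asked, in the order asked, and still so for the second after the job is handed in, with the robot touching nothing.
It also fails if it takes over 48 s, if anything falls off the work surface, if the arm or the gripper's body presses on something with over 40 N, if the wrist force passes 120 N, or if a joint passes its speed limit or range.

### The arm

A 6-joint arm with a two-finger parallel gripper is mounted at the origin on a cart in front of the work surface, level with it; the furniture and walls round the work are solid. World frame = base frame: x ahead of the robot, y to its left, z up, the work surface at z = 0. Lengths are in m, angles in rad, forces in N, time in s.
With the tool pointing down it reaches from about 0.375 to 0.975 m from the base axis. Payload 3.8 kg.
Tool frame: the origin (TCP) lies between the finger pads; the fingertips stand 11 mm ahead of it and the grasp point (between the pads) lies 8 mm behind it; z points along the fingers, y is the direction in which the jaws open and shut (so a half turn about z gives the same grasp; the last joint's range is limited). The gripper opens to 85 mm and grips with 20 to 120 N. Pads are 22 mm wide; open, the fingers measure 114 mm over their backs; the gripper's body (76 mm by 85 mm) begins 54 mm behind the grasp point. The pads swing forward as they close: fully open they stand 13 mm farther back than shut.
Start: joints at [1.137, 0.264, 1.604, -0, 1.274, -0.037], TCP at [0.261, 0.623, 0.242] pointing down, gripper open.
Joint ranges: [-2.63, 2.63], [-0.94, 2.18], [0.31, 2.57], [-1.31, 4.45], [0, 2.66], [-2.55, 2.55]. Speed limits (rad/s): [2.57, 2.57, 3.14, 3.14, 3.14, 3.14].

### API

Orientations are given as a unit quaternion [x, y, z, w].
In Python, from workcell import state, cams, ticket gives the robot as it stands. The module is installed in compiled form; this text tells all that it offers.
- The arm moves only by the shell command python3 -m crank 'ROWS'. ROWS is JSON, a list that holds one entry, the list of rows, each a list of 7 numbers: the shift along the tool's x, y, z in m, then the turn, a rotation vector about the tool's x, y, z in rad, then the closure, from 0 (fully open) to 1 (shut). In form: [[[x, y, z, ax, ay, az, grip], ...]]. A call has 1 to 20 rows; each row shifts and turns the commanded pose from where the row before left it, along the tool's axes as they then stand; what a row does not reach is not made up. A row lasts 1/8 s, in which the tool goes at most 62.5 mm and 10.7 degrees, less where a joint would pass 70% of its speed; a pose out of reach is approached as far as the arm can. A call with a gripper value outside its range is refused whole. The fingers move at their own pace and stop on an object; the grip force is fixed at half the most. Time passes only in rows, so rows that do not move let the fingers close. It gives the time, the measured TCP pose, the force and the opening at its end, in the units of the state.
- state(): the state, without advancing time (a new reading comes with each control period).
- cams.get_image(name): name is "scene" or "top" or "wrist"; returns a dict with "img" (420x560x3 uint8, red, green, blue), "fx", "fy", "cx", "cy" (pixels), "dist" ([k1, k2, p1, p2, k3] as OpenCV has them; the pictures are not rectified), "camera_from_world" (4x4, takes a point from world to camera coordinates). Camera axes: x right, y down, z forward; pixel columns grow to the right and rows downward; lengths in m; the calibration is good to about 2 mm. A picture is of the moment at which its call begins. There is no depth.
- ticket.close_job(): hands the job in, once; it reports no verdict.
The state is a dict: "clock": time; "qpos": joint angles; "qvel": joint speeds; "joint_torque": joint torques, N m; "eef_pos": TCP position; "tool_rot": TCP orientation; "wrist_force": force on the tool from outside, world axes, zero at the start; "torque": the same for the moment, N m; "gripper_width": finger opening in m.
Only numpy, scipy, OpenCV 4.12 (cv2) and the standard library are available. Lean on these libraries where they do the work, as an engineer would, in place of code of your own. Each camera call takes 0.05 s, during which the arm holds its last target.

## Working session

There is one attempt and no reset: what is moved stays moved. The work goes in short steps, Python scripts to look and compute and a shell command to move; the robot and the scene stay as the last step left them, time stands still between calls to the robot, and variables do not carry over. Pictures are saved under pics/ and viewed, and the job is handed in when it is done.

```bash
mkdir -p pics; cat > h.py <<'E'
import numpy as np, cv2
from workcell import state, cams
def shot(n,f):
    d=cams.get_image(n); cv2.imwrite('pics/'+f+'.png',d['img'][:,:,::-1]); 
    np.savez('pics/'+f+'.npz',**{k:np.array(v) for k,v in d.items()}); return d
def K(d): return np.array([[d['fx'],0,d['cx']],[0,d['fy'],d['cy']],[0,0,1]],float)
def ray(d,uv):
    p=cv2.undistortPoints(np.array([[uv]],float),K(d),np.array(d['dist'],float))[0,0]
    T=np.array(d['camera_from_world']);R=T[:3,:3];c=-R.T@T[:3,3]
    return c,R.T@np.array([p[0],p[1],1.])
def onz(d,uv,z):
    c,r=ray(d,uv);return c+r*(z-c[2])/r[2]
def proj(d,P):
    T=np.array(d['camera_from_world']);r,_=cv2.Rodrigues(T[:3,:3])
    return cv2.projectPoints(np.array(P,float).reshape(-1,3),r,T[:3,3],K(d),np.array(d['dist'],float))[0][:,0]
def load(f): return dict(np.load('pics/'+f+'.npz'))
E
python3 -c "
from h import *
for n in ['scene','top','wrist']:
    d=shot(n,n+'0'); T=d['camera_from_world'];print(n,-T[:3,:3].T@T[:3,3],d['fx'])
print(state())"
```

```text
scene [-0.15548158 -0.71531084  0.66775273] 413.19274655062173
top [ 0.34399494 -0.02087761  1.1800867 ] 506.20185419847815
wrist [0.18322809 0.65424416 0.37321546] 333.2267954955358
{'clock': 0.15, 'qpos': array([ 1.13711224e+00,  2.64610258e-01,  1.60507297e+00,  2.42406251e-06,
        1.27370660e+00, -3.68833457e-02]), 'qvel': array([-4.59808029e-04, -2.11469910e-03, -2.69167147e-03,  4.84350924e-05,
       -3.18894826e-04, -2.08064672e-03]), 'joint_torque': array([-1.99873452e-04, -5.15906811e+01, -3.67960024e+01, -7.97216262e-05,
        8.19924666e-03, -2.84463380e-05]), 'eef_pos': array([0.26062419, 0.62205379, 0.24122085]), 'tool_rot': array([ 1.97101603e-01,  9.80382655e-01, -8.73556162e-04, -2.10603561e-04]), 'wrist_force': array([ 0.37517838, -0.29604105, -0.75121758]), 'torque': array([-0.01769563,  0.00569049,  0.05001359]), 'gripper_width': 0.08538105977397877}
```

View pics/scene0.png

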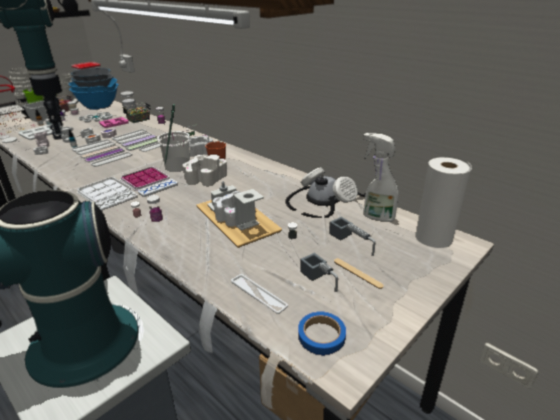

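View pics/top0.png

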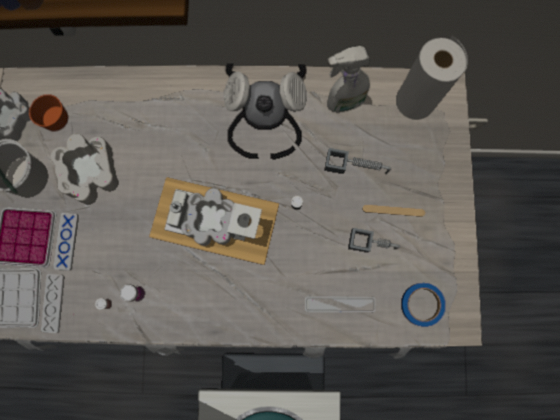

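View pics/wrist0.png

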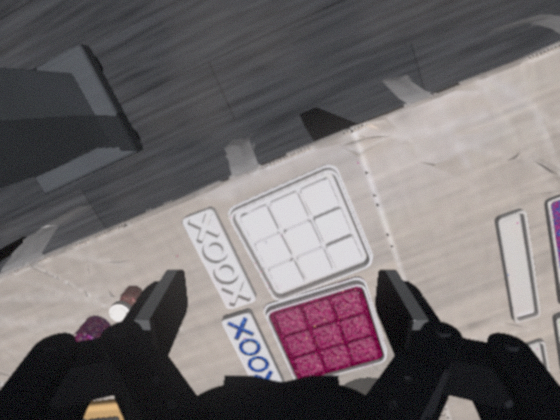

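```bash
python3 -c "
from h import *
i=cv2.imread('pics/top0.png')
a=cv2.resize(i[165:275,145:285],None,fx=5,fy=5,interpolation=cv2.INTER_CUBIC)
b=cv2.resize(i[140:260,315:415],None,fx=5,fy=5,interpolation=cv2.INTER_CUBIC)
cv2.imwrite('pics/c1.png',a);cv2.imwrite('pics/c2.png',b)
i=cv2.imread('pics/scene0.png')
cv2.imwrite('pics/c3.png',cv2.resize(i[175:285,190:390],None,fx=4,fy=4,interpolation=cv2.INTER_CUBIC))
"
```

```text
(no output)
```

View pics/c1.png

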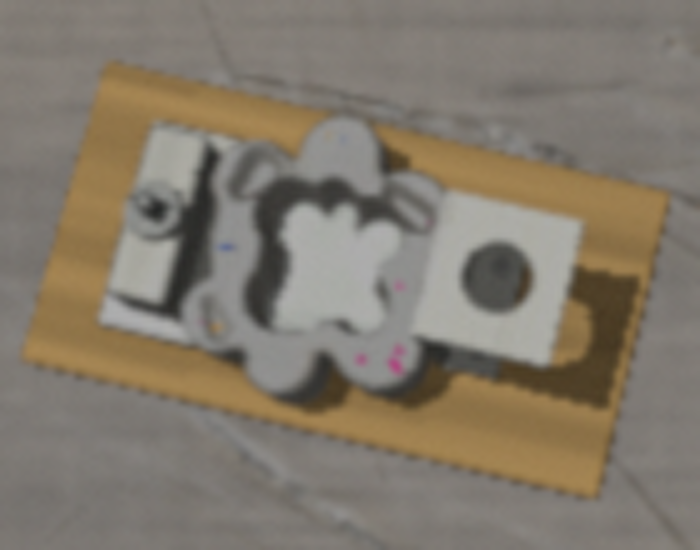

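View pics/c2.png

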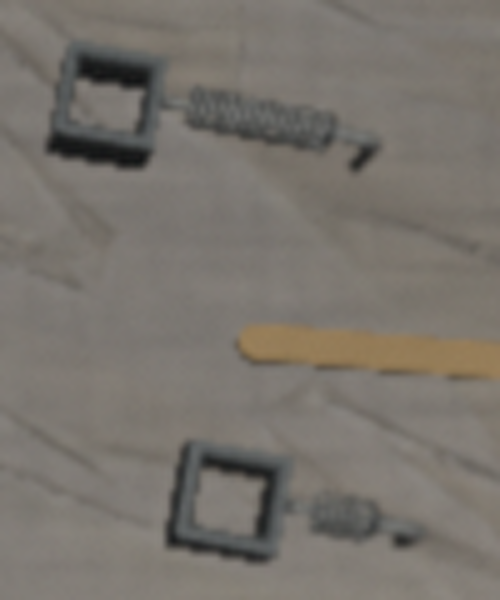

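View pics/c3.png

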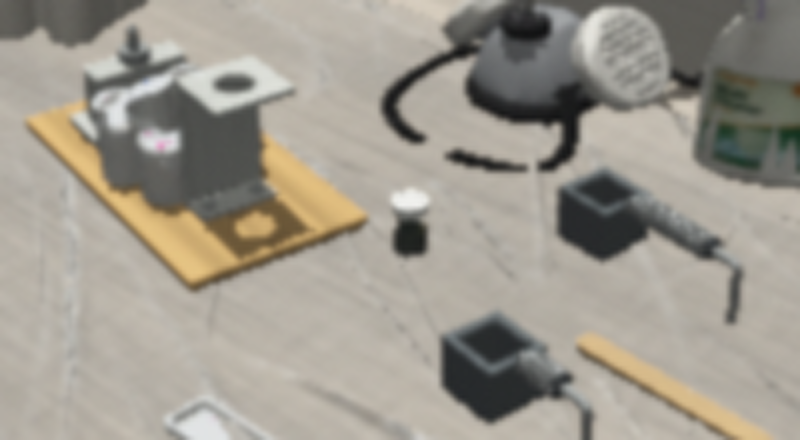

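```bash
python3 -c "
from h import *
d=load('top0')
f=lambda x,y,o: np.array([(x+.5)/5-.5+o[0],(y+.5)/5-.5+o[1]])
o1=(145,165);o2=(315,140)
H=onz(d,f(497,277,o1),.118);P=onz(d,f(153,207,o1),.098)
print(H,P,np.linalg.norm((H-P)[:2]),np.arctan2(*(P-H)[[1,0]]))
fl=[onz(d,f(*c,o1),.118) for c in [(447,190),(583,220),(551,366),(413,335)]]
print('flange',np.mean(fl,0),[np.linalg.norm(fl[i]-fl[i-1]) for i in range(4)])
c=[onz(d,f(*c,o2),.044) for c in [(72,42),(165,55),(153,148),(57,132)]]
B=np.mean(c,0);print(np.round(c,4),B,[np.linalg.norm(c[i]-c[i-1]) for i in range(4)])
print('edge angles',[np.arctan2(*(c[a]-c[b])[[1,0]]) for a,b in [(0,1),(3,2),(0,3),(1,2)]])
for n,e in [('coil start',(190,105)),('coil end',(335,128)),('pin',(375,142))]:
  q=onz(d,f(*e,o2),.048);print(n,q,np.linalg.norm((q-B)[:2]),np.arctan2(*(B-q)[[1,0]]))
# scene cross-check
s=load('scene0');g=lambda x,y:np.array([(x+.5)/4-.5+190,(y+.5)/4-.5+175])
print('scene hole',onz(s,g(236,83),.118),'post',onz(s,g(131,30),.098))
cs=[onz(s,g(*p),.044) for p in [(558,192),(602,168),(652,200),(604,228)]];print('blk',np.mean(cs,0))
print('pin tip',onz(s,g(732,320),0))
"
```

```text
[0.51941781 0.0570621  0.118     ] [0.55208229 0.21002167 0.098     ] 0.1564084403437394 1.360406714781878
flange [0.51927158 0.05643951 0.118     ] [np.float64(0.06410335870996768), np.float64(0.05982309406859686), np.float64(0.06414867607794303), np.float64(0.060117737510830285)]
[[ 0.7046 -0.1325  0.044 ]
 [ 0.6988 -0.1762  0.044 ]
 [ 0.6536 -0.1698  0.044 ]
 [ 0.6608 -0.1251  0.044 ]] [ 0.67947557 -0.1508986   0.044     ] [np.float64(0.044447363852357494), np.float64(0.044019290301430966), np.float64(0.045646611851705085), np.float64(0.04524023389001105)]
edge angles [np.float64(1.439019846695766), np.float64(1.4119009201631307), np.float64(-0.1680911892246934), np.float64(-0.14074614650945835)]
coil start [ 0.67347292 -0.18687256  0.048     ] 0.03647133079189123 1.4054587443932607
coil end [ 0.66329234 -0.25450207  0.048     ] 0.1048597903493793 1.4158449818285597
pin [ 0.65680575 -0.2730704   0.048     ] 0.12425726810334844 1.387326175649354
scene hole [0.51951731 0.05118774 0.118     ] post [0.54778602 0.20192862 0.098     ]
blk [ 0.67110885 -0.15987824  0.044     ]
pin tip [ 0.66199134 -0.27549738  0.        ]
```

```bash
cat >> h.py <<'E'
from scipy.spatial.transform import Rotation as Rn
def tool():
    s=state();return np.array(s['eef_pos']),Rn.from_quat(s['tool_rot'])
def plan(p,yaw,rows=None):
    """tool-frame shift to put tcp at p (tool pointing down, y axis at yaw): total in current tool axes"""
    e,R=tool()
    y=np.array([np.cos(yaw),np.sin(yaw),0]);z=np.array([0,0,-1.]);x=np.cross(y,z)
    Rt=Rn.from_matrix(np.c_[x,y,z]);rv=(R.inv()*Rt).as_rotvec()
    print('shift(cur axes)',np.round(R.inv().apply(np.array(p)-e),4),'shift(final axes)',np.round(Rt.inv().apply(np.array(p)-e),4),'rotvec',np.round(rv,4),'deg',np.degrees(np.linalg.norm(rv)))
E
python3 -c "
from h import *
d=load('wrist0');T=d['camera_from_world'];e,R=tool()
print('cam in tool',R.inv().apply(-T[:3,:3].T@T[:3,3]-e),'axis',R.inv().apply(T[2,:3]),'right',R.inv().apply(T[0,:3]),proj(d,e), d['cx'],d['cy'])
t=load('top0')
f=lambda x,y,o: np.array([(x+.5)/5-.5+o[0],(y+.5)/5-.5+o[1]])
fl=[onz(t,f(*c,(145,165)),.118) for c in [(447,190),(583,220),(551,366),(413,335)]]
print([np.arctan2(*(fl[a]-fl[b])[[1,0]]) for a,b in [(0,1),(3,2),(0,3),(1,2)]])
print(onz(t,f(155,212,(145,165)),.078))
plan([.53,.14,.36],-.21)
"
```

```text
cam in tool [ 0.08383225 -0.00045909 -0.13198824] axis [-0.32120458 -0.00102645  0.94700927] right [-1.22284957e-03  9.99999028e-01  6.69116384e-04] [[282.36448084 285.93991904]] 280.9427467952072 205.01333323684986
[np.float64(1.3606977370642308), np.float64(1.3600042153758), np.float64(-0.20007941922475667), np.float64(-0.19549323718038625)]
[0.55367033 0.2132781  0.078     ]
shift(cur axes) [-0.4347 -0.3407 -0.1182] shift(final axes) [-0.4153  0.3639 -0.1188] rotvec [-1.500e-03  1.200e-03  1.384e+00] deg 79.29712097087366
```

```bash
cat >> h.py <<'E'
def const(p,yaw,n):
    """constant row: n rows of same shift+turn z reaching p,yaw"""
    e,R=tool()
    y=np.array([np.cos(yaw),np.sin(yaw),0]);z=np.array([0,0,-1.]);x=np.cross(y,z)
    rv=(R.inv()*Rn.from_matrix(np.c_[x,y,z])).as_rotvec()
    M=sum((R*Rn.from_rotvec(rv*k/n)).as_matrix() for k in range(n))
    print(n,'rows:',np.round(np.linalg.solve(M,np.array(p)-e),4),np.round(rv/n,4))
E
python3 -c "
from h import *
const([.53,.12,.36],-.207,12)"
```

```text
12 rows: [-0.0514 -0.0025 -0.0099] [-1.000e-04  1.000e-04  1.151e-01]
```

```bash
python3 -m crank '[[[-0.0514,-0.0025,-0.01,0,0,0.115,0],[-0.0514,-0.0025,-0.01,0,0,0.115,0],[-0.0514,-0.0025,-0.01,0,0,0.115,0],[-0.0514,-0.0025,-0.01,0,0,0.115,0],[-0.0514,-0.0025,-0.01,0,0,0.115,0],[-0.0514,-0.0025,-0.01,0,0,0.115,0],[-0.0514,-0.0025,-0.01,0,0,0.115,0],[-0.0514,-0.0025,-0.01,0,0,0.115,0],[-0.0514,-0.0025,-0.01,0,0,0.115,0],[-0.0514,-0.0025,-0.01,0,0,0.115,0],[-0.0514,-0.0025,-0.01,0,0,0.115,0],[-0.0514,-0.0025,-0.01,0,0,0.115,0],[0,0,0,0,0,0,0],[0,0,0,0,0,0,0]]]'
python3 -c "
from h import *
shot('wrist','w1');const([.68,-.13,.24],-.16,6);print(state()['clock'],state()['wrist_force'])"
```

```text
clock: 1.9
eef_pos: [0.5305, 0.1206, 0.362]
tool_rot: [0.776, 0.631, 0.0, -0.0]
wrist_force: [0.3, 1.0, 0.4]
gripper_width: 0.0851
6 rows: [-0.0365  0.0323  0.0203] [-0.0002 -0.0001 -0.0075]
1.95 [ 0.96137487  0.30638864 -0.80187359]
```

View pics/w1.png

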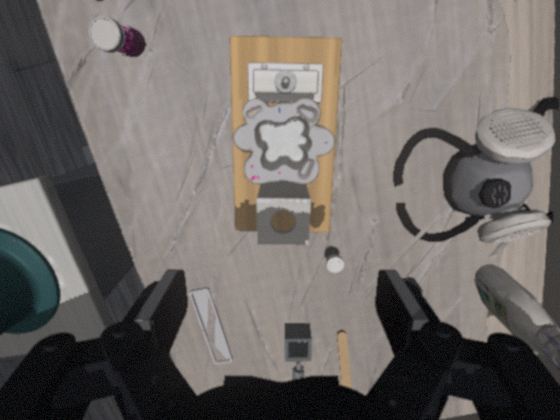

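```bash
python3 -c "
from h import *
i=cv2.imread('pics/w1.png')
cv2.imwrite('pics/c4.png',cv2.resize(i[50:110,230:340],None,fx=7,fy=7,interpolation=cv2.INTER_CUBIC))
cv2.imwrite('pics/c5.png',cv2.resize(i[180:255,235:335],None,fx=7,fy=7,interpolation=cv2.INTER_CUBIC))
"
```

```text
(no output)
```

View pics/c4.png

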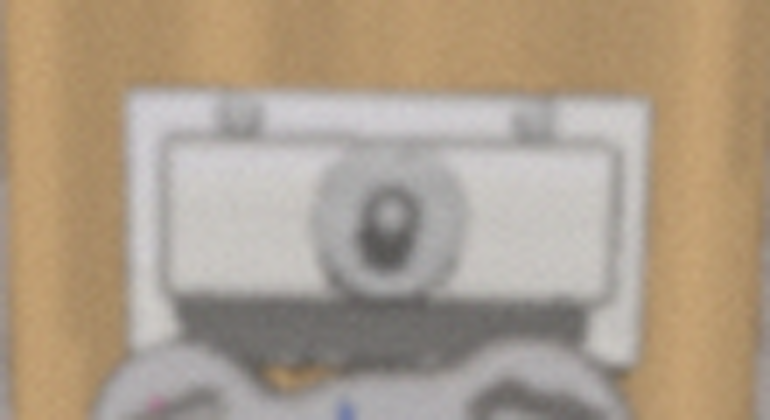

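View pics/c5.png

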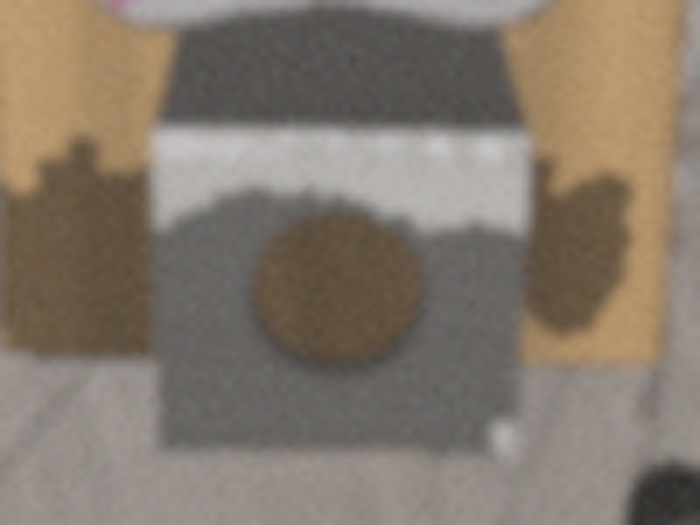

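```bash
python3 -m crank '[[[-0.0365,0.0323,0.02,0,0,-0.0075,0],[-0.0365,0.0323,0.02,0,0,-0.0075,0],[-0.0365,0.0323,0.02,0,0,-0.0075,0],[-0.0365,0.0323,0.02,0,0,-0.0075,0],[-0.0365,0.0323,0.02,0,0,-0.0075,0],[-0.0365,0.0323,0.02,0,0,-0.0075,0],[0,0,0,0,0,0,0],[0,0,0,0,0,0,0]]]'
python3 -c "
from h import *
shot('wrist','w2')"
```

```text
clock: 2.95
eef_pos: [0.6803, -0.1292, 0.2413]
tool_rot: [0.761, 0.649, -0.0, -0.001]
wrist_force: [-0.3, -0.1, 0.3]
gripper_width: 0.0856
```

View pics/w2.png

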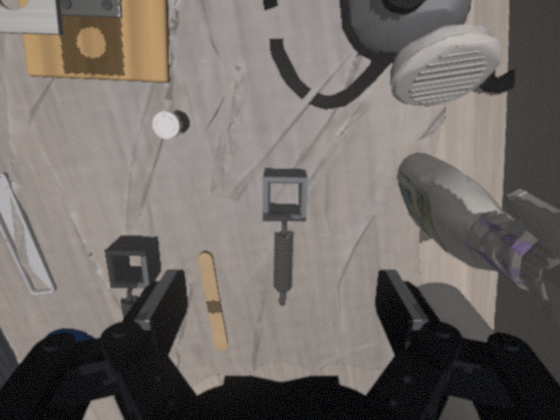

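```bash
python3 -c "
from h import *
i=cv2.imread('pics/w2.png')
cv2.imwrite('pics/c6.png',cv2.resize(i[160:310,245:325],None,fx=4,fy=4,interpolation=cv2.INTER_CUBIC))
d=load('w1')
f=lambda x,y,o: np.array([(x+.5)/7-.5+o[0],(y+.5)/7-.5+o[1]])
H=onz(d,f(339,287,(235,180)),.118)
fl=[onz(d,f(*c,(235,180)),.118) for c in [(152,130),(530,128),(520,445),(162,447)]]
print('hole',H,'flange',np.mean(fl,0),[np.linalg.norm(fl[i]-fl[i-1]) for i in range(4)],[np.arctan2(*(fl[a]-fl[b])[[1,0]]) for a,b in [(0,3),(1,2)]])
P=onz(d,f(391,215,(230,50)),.098);S=onz(d,f(388,222,(230,50)),.078)
print('post',P,'shoulder',S)
for q in (P,S):print(np.linalg.norm((q-H)[:2]),np.arctan2(*(q-H)[[1,0]]))
"
```

```text
hole [0.51825386 0.05685458 0.118     ] flange [0.51842759 0.05600024 0.118     ] [np.float64(0.05894227317683883), np.float64(0.06393201870596443), np.float64(0.058910306115862406), np.float64(0.06348596609799345)] [np.float64(1.3696903130343066), np.float64(1.3621186244891175)]
post [0.55378056 0.21357478 0.098     ] shoulder [0.55344502 0.21319318 0.078     ]
0.16069650796930618 1.347875163557837
0.16025035304613958 1.34939073265862
```

View pics/c6.png

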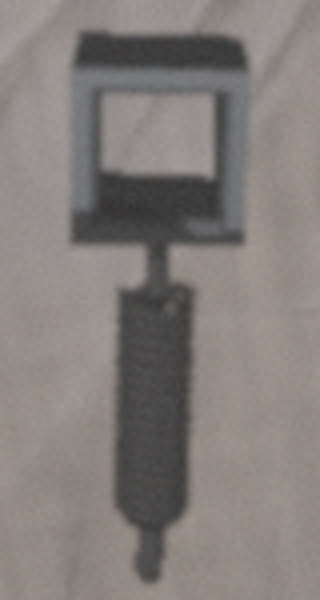

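```bash
python3 -c "
from h import *
d=load('w2')
f=lambda x,y: np.array([(x+.5)/4-.5+245,(y+.5)/4-.5+160])
c=[onz(d,f(*c),.044) for c in [(73,68),(247,70),(243,242),(73,242)]]
B=np.mean(c,0);print(B,[np.linalg.norm(c[i]-c[i-1]) for i in range(4)],[np.arctan2(*(c[a]-c[b])[[1,0]]) for a,b in [(0,3),(1,2)]],[np.arctan2(*(c[a]-c[b])[[1,0]]) for a,b in [(1,0),(2,3)]])
for e,z in [((156,290),.048),((151,525),.048),((149,575),.044)]:
  q=onz(d,f(*e),z);print(q,np.linalg.norm((q-B)[:2]),np.arctan2(*(B-q)[[1,0]]))
const([B[0],B[1],.15],-.165,3); print(proj(d,[.68,-.15,.0]))
"
```

```text
[ 0.67851194 -0.15164046  0.044     ] [np.float64(0.04734783990068107), np.float64(0.044170256572983256), np.float64(0.04681339234168351), np.float64(0.045065142111222034)] [np.float64(1.392653258956916), np.float64(1.4116325637904759)] [np.float64(-0.17213173305563426), np.float64(-0.1602036439204416)]
[ 0.67210935 -0.18669404  0.048     ] 0.03563349862779186 1.390136426889526
[ 0.6593118  -0.25794046  0.048     ] 0.10802006589623678 1.3921007713056899
[ 0.65563998 -0.277171    0.044     ] 0.12759718667077544 1.3905709881130706
3 rows: [-0.0076  0.0006  0.0307] [-0.0002 -0.0002  0.002 ]
[[285.1134821  185.94614488]]
```

```bash
python3 -c "
from h import *
const([.6785,-.1516,.076],-.179,4)"
```

```text
4 rows: [-0.0057  0.0005  0.0416] [-0.0001 -0.0002  0.005 ]
```

```bash
python3 -m crank '[[[-0.0057,0.0005,0.0416,0,0,0.005,0],[-0.0057,0.0005,0.0416,0,0,0.005,0],[-0.0057,0.0005,0.0416,0,0,0.005,0],[-0.0057,0.0005,0.0416,0,0,0.005,0],[0,0,0,0,0,0,0]]]'
python3 -c "
from h import *
shot('wrist','w3');plan([.6785,-.1516,.026],-.179)"
```

```text
clock: 3.62
eef_pos: [0.6752, -0.1513, 0.0727]
tool_rot: [0.768, 0.641, -0.002, -0.003]
wrist_force: [0.6, 1.1, -0.1]
gripper_width: 0.0851
shift(cur axes) [0.0005 0.0012 0.0495] shift(final axes) [0.0005 0.0011 0.0495] rotvec [-0.0026 -0.0005 -0.0005] deg 0.15552685773502462
```

View pics/w3.png

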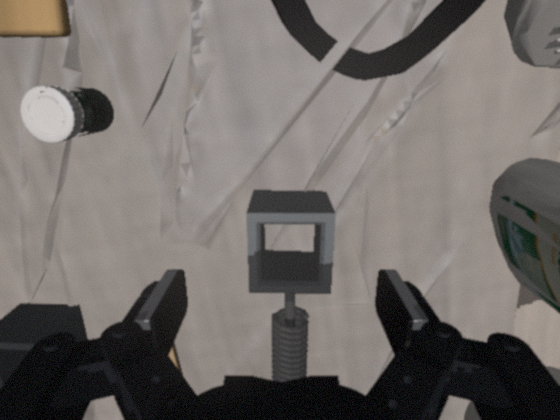

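```bash
python3 -c "
from h import *
d=load('w3')
c=[onz(d,p,.044) for p in [(247,215),(335,214),(331,291),(249,291)]];B=np.mean(c,0)
print(B,[np.linalg.norm(c[i]-c[i-1]) for i in range(4)])
plan([B[0],B[1],.026],-.179)"
```

```text
[ 0.67865724 -0.15201919  0.044     ] [np.float64(0.04548872239379422), np.float64(0.04530454183087369), np.float64(0.0459711266509478), np.float64(0.045959319670664654)]
shift(cur axes) [0.0001 0.0015 0.0495] shift(final axes) [0.0001 0.0013 0.0495] rotvec [-0.0026 -0.0005 -0.0005] deg 0.15552685773502462
```

```bash
python3 -m crank '[[[0,0.0015,0.025,0,0,0,0],[0,0,0.0225,0,0,0,0],[0,0,0,0,0,0,0],[0,0,0,0,0,0,0.6],[0,0,0,0,0,0,0.9],[0,0,0,0,0,0,1],[0,0,0,0,0,0,1],[0,0,0,0,0,0,1]]]'
```

```text
clock: 4.68
eef_pos: [0.6811, -0.1542, 0.0301]
tool_rot: [0.768, 0.64, 0.001, 0.001]
wrist_force: [-0.2, 1.2, 5.4]
gripper_width: 0.0447
```

```bash
python3 -m crank '[[[0,0,-0.02,0,0,0,1],[0,0,-0.04,0,0,0,1],[0,0,-0.05,0,0,0,1],[0,0,-0.04,0,0,0,1],[0,0,0,0,0,0,1],[0,0,0,0,0,0,1]]]'
python3 -c "
from h import *
shot('wrist','w4');shot('scene','s4');i=cv2.imread('pics/s4.png');cv2.imwrite('pics/s4c.png',cv2.resize(i[130:300,230:400],None,fx=3,fy=3,interpolation=cv2.INTER_CUBIC))
print(state()['eef_pos'],state()['wrist_force'])"
```

```text
clock: 5.42
eef_pos: [0.679, -0.1537, 0.1776]
tool_rot: [0.768, 0.64, -0.0, -0.001]
wrist_force: [-0.1, -1.1, -2.6]
gripper_width: 0.0451
[ 0.67808087 -0.15344454  0.17569487] [ 0.28032583  0.56373935 -3.13314805]
```

View pics/w4.png

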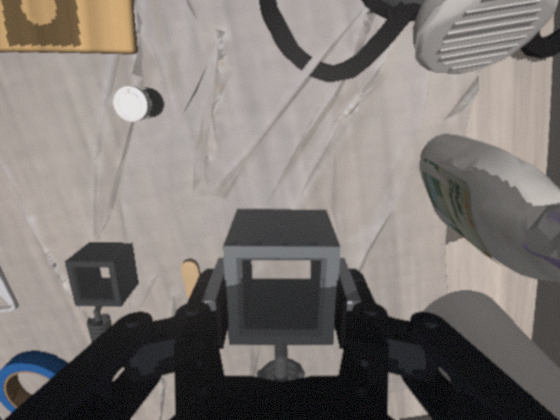

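View pics/s4c.png

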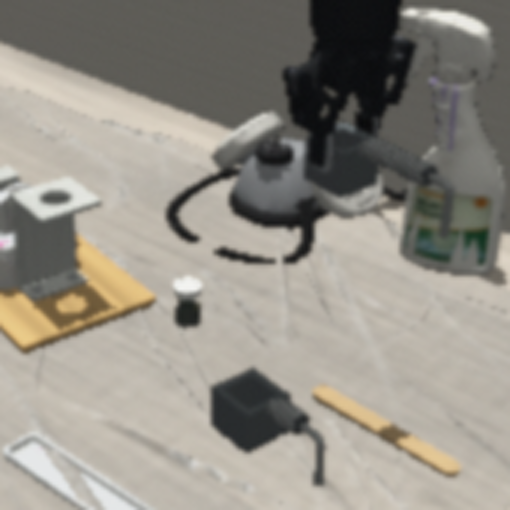

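```bash
python3 -c "
from h import *
d=load('w4');e,R=tool();print(e,R.as_rotvec(),R.apply([0,0,1]))
for dz in (.027,.030):
  z=.1765-dz+.044
  c=[onz(d,p,z) for p in [(225,258),(338,258),(335,342),(229,342)]];B=np.mean(c,0)
  print(R.inv().apply(B-e),[np.linalg.norm(c[i]-c[i-1]) for i in range(4)],[np.arctan2(*(c[a]-c[b])[[1,0]]) for a,b in [(1,0),(2,3)]],np.arctan2(*R.apply([0,1,0])[[1,0]]))
t=shot('top','t4')
i=cv2.imread('pics/t4.png');cv2.imwrite('pics/t4c.png',cv2.resize(i[100:220,290:430],None,fx=5,fy=5,interpolation=cv2.INTER_CUBIC))
"
```

```text
[ 0.67808087 -0.15344454  0.17569487] [-2.41020629 -2.00915798  0.00420309] [-0.00448226  0.00119305 -0.99998924]
[ 0.00073576 -0.00015516 -0.01780433] [np.float64(0.04075136109550407), np.float64(0.04412551026741113), np.float64(0.04074440063069859), np.float64(0.04586264598044006)] [np.float64(-0.18160432155709022), np.float64(-0.1812552679799014)] -0.18099930899806604
[-0.00137223 -0.00013948 -0.01480515] [np.float64(0.0418027627776127), np.float64(0.045263966369781174), np.float64(0.041795622729985785), np.float64(0.0470459208903696)] [np.float64(-0.1816043215570891), np.float64(-0.1812552679799013)] -0.18099930899806604
```

View pics/t4c.png

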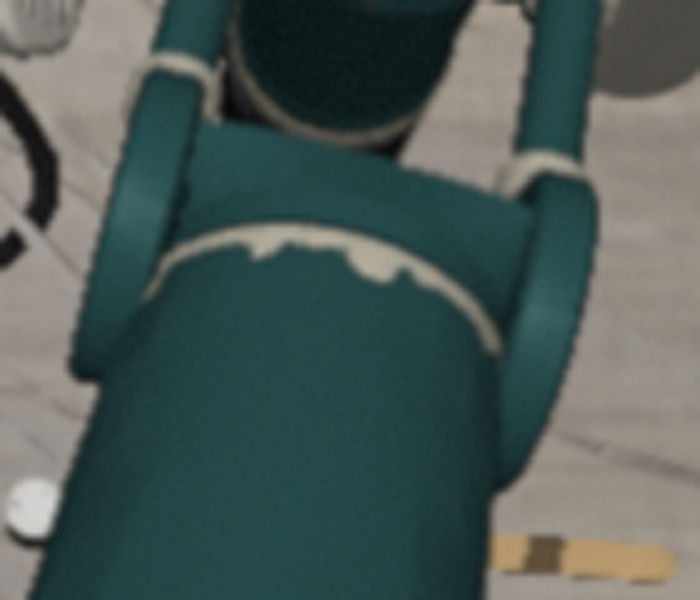

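```bash
python3 -c "
from h import *
const([.5446,.1789,.187],-.213,9)"
```

```text
9 rows: [ 0.0334 -0.0217 -0.0012] [-0.0005 -0.      0.0036]
```

```bash
python3 -m crank '[[[0.015,-0.01,-0.005,0,0,0.0036,1],[0.0334,-0.0217,-0.005,0,0,0.0036,1],[0.0334,-0.0217,0,0,0,0.0036,1],[0.0334,-0.0217,0,0,0,0.0036,1],[0.0334,-0.0217,0,0,0,0.0036,1],[0.0334,-0.0217,0,0,0,0.0036,1],[0.0334,-0.0217,0,0,0,0.0036,1],[0.0334,-0.0217,0,0,0,0.0036,1],[0.0334,-0.0217,0,0,0,0.0036,1],[0.0184,-0.0117,0,0,0,0,1],[0,0,0,0,0,0,1],[0,0,0,0,0,0,1]]]'
python3 -c "
from h import *
shot('wrist','w5');shot('scene','s5');shot('top','t5')
i=cv2.imread('pics/s5.png');cv2.imwrite('pics/s5c.png',cv2.resize(i[130:260,180:320],None,fx=5,fy=5,interpolation=cv2.INTER_CUBIC))
i=cv2.imread('pics/t5.png');cv2.imwrite('pics/t5c.png',cv2.resize(i[150:270,150:290],None,fx=5,fy=5,interpolation=cv2.INTER_CUBIC))
print(state()['eef_pos'],state()['wrist_force']); plan([.5446,.1789,.187],-.213)"
```

```text
clock: 7.08
eef_pos: [0.5469, 0.1791, 0.1882]
tool_rot: [0.778, 0.628, -0.0, 0.0]
wrist_force: [-0.0, -0.1, -1.3]
gripper_width: 0.0453
[0.54742133 0.17839489 0.18829423] [ 0.01248699 -0.33939258 -2.57565754]
shift(cur axes) [-0.0001 -0.0029  0.0013] shift(final axes) [-0.0001 -0.0029  0.0013] rotvec [-0.0001  0.0003 -0.0015] deg 0.08510118711623299
```

View pics/s5c.png

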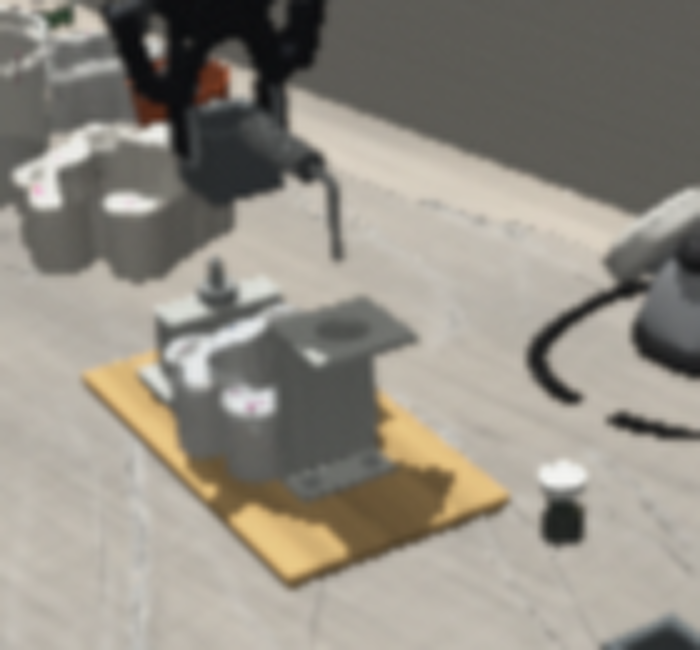

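View pics/t5c.png

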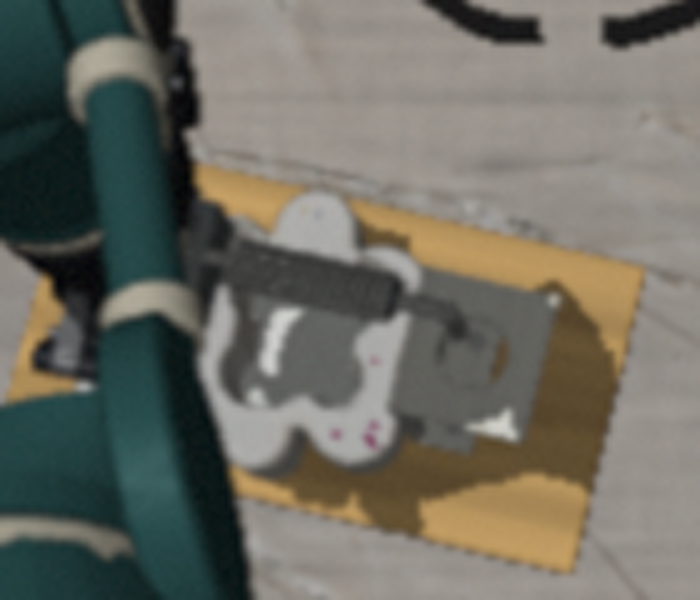

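View pics/w5.png

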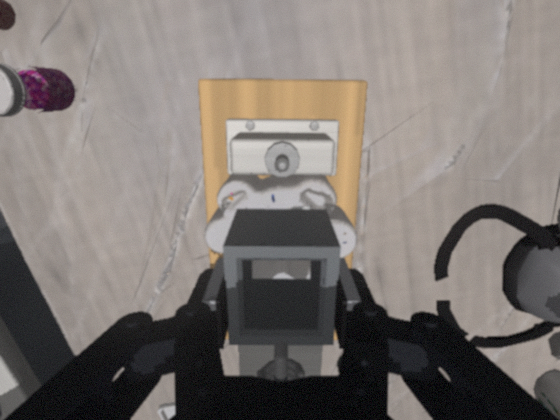

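```bash
python3 -c "
from h import *
s=load('s5');t=load('t5')
f=lambda x,y,o: np.array([(x+.5)/5-.5+o[0],(y+.5)/5-.5+o[1]])
us=f(338,257,(180,130));ut=f(462,333,(150,150))
(c1,r1),(c2,r2)=ray(s,us),ray(t,ut)
A=np.c_[r1,-r2];k=np.linalg.lstsq(A,c2-c1,rcond=None)[0];p,q=c1+k[0]*r1,c2+k[1]*r2
print('tip',p,q)
e,R=tool();tip=e+R.apply([-.125,0,.029]);print('expected',tip,proj(s,tip),us,proj(t,tip),ut)
h=np.array([.5185,.0567,.118]);print('hole px',(proj(s,h)-[180,130])*5,(proj(t,h)-[150,150])*5)
pp=np.array([.5535,.214,.098]);print((proj(s,pp)-[180,130])*5)
"
```

```text
tip [0.52209356 0.05687448 0.15998001] [0.52035178 0.05827639 0.1597877 ]
expected [0.52081447 0.05625173 0.1593266 ] [[247.02268307 181.43327639]] [247.2 181. ] [[243.00956793 216.02613532]] [242.  216.2]
hole px [[335.09974305 324.34839163]] [[470.80008277 352.13785221]]
[[206.51534537 251.70700837]]
```

```bash
python3 -m crank '[[[-0.0017,-0.0015,0.01,0,0,0,1],[0,0,0.015,0,0,0,1],[0,0,0.007,0,0,0,1],[0,0,0,0,0,0,1]]]'
python3 -c "
from h import *
shot('scene','s6');shot('top','t6')
i=cv2.imread('pics/s6.png');a=cv2.resize(i[155:215,215:275],None,fx=6,fy=6,interpolation=cv2.INTER_CUBIC)
i=cv2.imread('pics/t6.png');b=cv2.resize(i[190:250,215:275],None,fx=6,fy=6,interpolation=cv2.INTER_CUBIC)
cv2.imwrite('pics/st6.png',np.hstack([a,b]))
e,R=tool();print(e,'tip',e+R.apply([-.125,0,.029]))"
```

```text
clock: 7.72
eef_pos: [0.5446, 0.1774, 0.1548]
tool_rot: [0.778, 0.628, -0.001, -0.001]
wrist_force: [-0.1, 0.0, -1.5]
gripper_width: 0.0445
[0.54552227 0.17778854 0.15625381] tip [0.51904387 0.05562245 0.12726517]
```

View pics/st6.png

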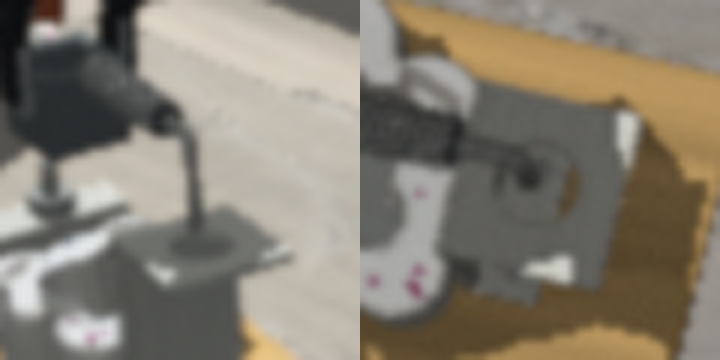

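```bash
python3 -m crank '[[[-0.001,0,0.007,0,0,0,1],[0,0,0.007,0,0,0,1],[0,0,0.007,0,0,0,1],[0,0,0,0,0,0,1]]]'
python3 -c "
from h import *
shot('scene','s7');shot('top','t7')
i=cv2.imread('pics/s7.png');a=cv2.resize(i[155:215,215:275],None,fx=6,fy=6,interpolation=cv2.INTER_CUBIC)
i=cv2.imread('pics/t7.png');b=cv2.resize(i[190:250,215:275],None,fx=6,fy=6,interpolation=cv2.INTER_CUBIC)
cv2.imwrite('pics/st7.png',np.hstack([a,b]))
shot('wrist','w7')
e,R=tool();print(e,'tip',e+R.apply([-.125,0,.029]),state()['wrist_force'])"
```

```text
clock: 8.32
eef_pos: [0.5445, 0.1766, 0.1343]
tool_rot: [0.778, 0.628, -0.001, -0.0]
wrist_force: [-0.6, -0.8, -2.5]
gripper_width: 0.045
[0.54536517 0.17687912 0.13546933] tip [0.51889852 0.05471616 0.10645676] [ 0.46296478  0.45246226 -1.45660888]
```

View pics/st7.png

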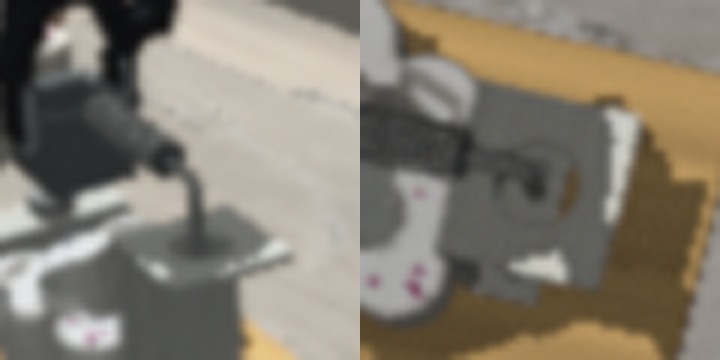

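View pics/w7.png

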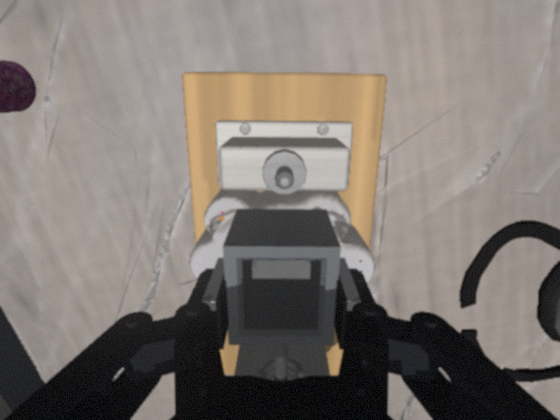

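```bash
python3 -c "
from h import *
w=cv2.imread('pics/w7.png');cv2.imwrite('pics/c7.png',cv2.resize(w[140:205,245:325],None,fx=7,fy=7,interpolation=cv2.INTER_CUBIC))
d=load('w7');e,R=tool();print(R.inv().apply(np.array([.5535,.2135,.098])-e),proj(d,[.5535,.2135,.098]),proj(d,[.5535,.2135,.078]))
"
```

```text
[0.03750925 0.00018895 0.03747313] [[284.09208968 182.211926  ]] [[283.78569871 173.38818302]]
```

View pics/c7.png

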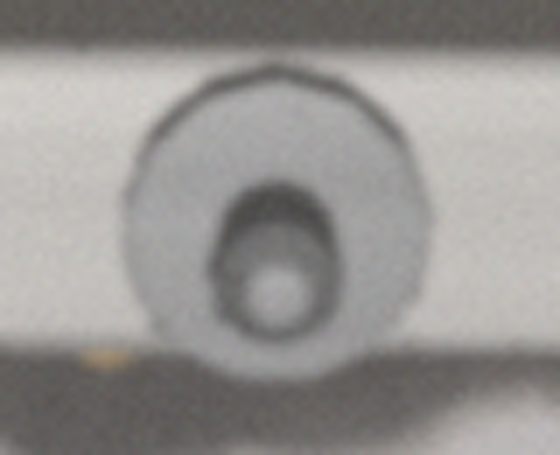

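```bash
python3 -m crank '[[[0.006,0,0,0,0,0,1],[0.008,0,0,0,0,0,1],[0.008,0,0,0,0,0,1],[0.008,0,0,0,0,0,1],[0.008,0,0,0,0,0,1],[0,0,0,0,0,0,1],[0,0,0,0,0,0,1]]]'
python3 -c "
from h import *
shot('scene','s8');shot('top','t8')
i=cv2.imread('pics/s8.png');a=cv2.resize(i[150:215,195:275],None,fx=5,fy=5,interpolation=cv2.INTER_CUBIC)
i=cv2.imread('pics/t8.png');b=cv2.resize(i[190:255,195:275],None,fx=5,fy=5,interpolation=cv2.INTER_CUBIC)
cv2.imwrite('pics/st8.png',np.hstack([a,b]))
shot('wrist','w8')
e,R=tool();print(e,R.inv().apply(np.array([.5535,.2135,.098])-e),state()['wrist_force'],state()['torque'])"
```

```text
clock: 9.35
eef_pos: [0.5534, 0.2137, 0.1353]
tool_rot: [0.778, 0.628, -0.0, 0.0]
wrist_force: [0.5, -3.5, -2.0]
gripper_width: 0.045
[0.55338482 0.21361587 0.13541032] [-8.08674752e-05  1.26641084e-04  3.74103791e-02] [-0.95854614 -3.32397458 -0.96954728] [-0.64745938 -0.12683612  0.32608662]
```

View pics/st8.png

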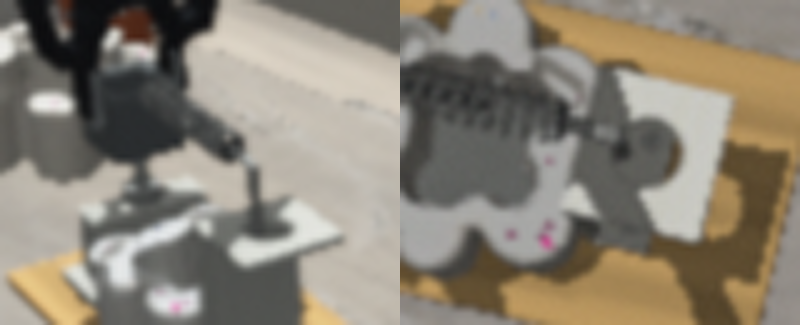

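View pics/w8.png

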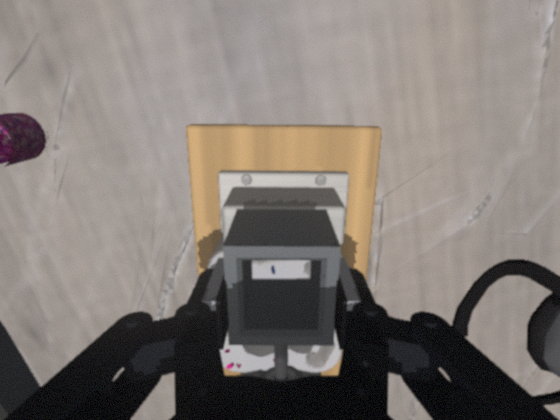

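```bash
python3 -m crank '[[[0,0,0.005,0,0,0,1],[0,0,0.005,0,0,0,1],[0,0,0.004,0,0,0,1],[0,0,0,0,0,0,1]]]'; python3 -m crank '[[[0,0,0.005,0,0,0,1],[0,0,0.004,0,0,0,1],[0,0,0.002,0,0,0,1],[0,0,0,0,0,0,1]]]'; python3 -m crank '[[[0,0,0.002,0,0,0,1],[0,0,0,0,0,0,1]]]'
python3 -c "
from h import *
shot('scene','s9');shot('top','t9')
i=cv2.imread('pics/s9.png');a=cv2.resize(i[150:215,195:275],None,fx=5,fy=5,interpolation=cv2.INTER_CUBIC)
i=cv2.imread('pics/t9.png');b=cv2.resize(i[190:255,195:275],None,fx=5,fy=5,interpolation=cv2.INTER_CUBIC)
cv2.imwrite('pics/st9.png',np.hstack([a,b]))
shot('wrist','w9')"
```

```text
clock: 10.0
eef_pos: [0.5528, 0.2138, 0.1206]
tool_rot: [0.778, 0.628, -0.001, -0.0]
wrist_force: [-0.8, -3.0, -0.3]
gripper_width: 0.0446
clock: 10.5
eef_pos: [0.5532, 0.2139, 0.1101]
tool_rot: [0.778, 0.628, -0.0, -0.0]
wrist_force: [-0.6, -3.9, 0.5]
gripper_width: 0.0452
clock: 10.75
eef_pos: [0.5533, 0.2139, 0.1083]
tool_rot: [0.778, 0.628, 0.0, 0.0]
wrist_force: [-0.9, -3.7, 0.3]
gripper_width: 0.0449
```

View pics/st9.png

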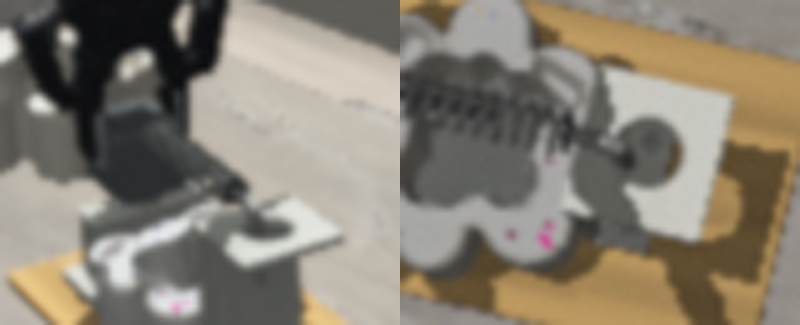

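View pics/w9.png

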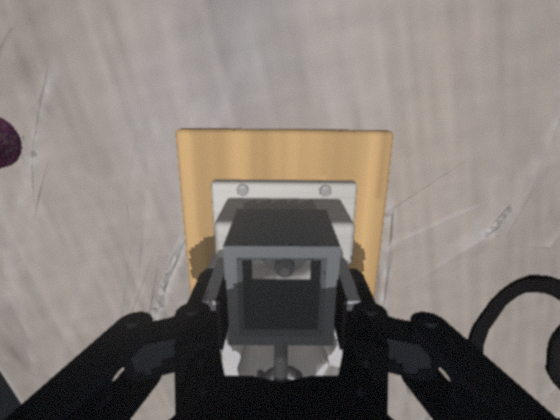

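```bash
python3 -m crank '[[[0,0,0.001,0,0,0,1],[0,0,0,0,0,0,1]]]';  python3 -m crank '[[[0,0,0.001,0,0,0,1],[0,0,0,0,0,0,1]]]'; python3 -c "
from h import *
for _ in range(2): print(state()['wrist_force'],state()['eef_pos'])"
```

```text
clock: 11.15
eef_pos: [0.5533, 0.2139, 0.1074]
tool_rot: [0.778, 0.628, 0.0, 0.0]
wrist_force: [-1.1, -3.0, 0.5]
gripper_width: 0.045
clock: 11.4
eef_pos: [0.5533, 0.2139, 0.1063]
tool_rot: [0.778, 0.628, -0.0, 0.0]
wrist_force: [-1.0, -3.5, 0.7]
gripper_width: 0.045
[-0.96908756 -3.48916668  0.65886948] [0.55330393 0.21393642 0.10633058]
[-0.96908756 -3.48916668  0.65886948] [0.55330393 0.21393642 0.10633058]
```

```bash
python3 -m crank '[[[0,0,0.001,0,0,0,1],[0,0,0,0,0,0,1]]]';  python3 -m crank '[[[0,0,0.001,0,0,0,1],[0,0,0,0,0,0,1]]]'; python3 -c "
from h import *
s=shot('scene','s10');i=cv2.imread('pics/s10.png');cv2.imwrite('pics/s10c.png',cv2.resize(i[150:230,190:290],None,fx=7,fy=7,interpolation=cv2.INTER_CUBIC))"
```

```text
clock: 11.65
eef_pos: [0.5533, 0.2139, 0.1054]
tool_rot: [0.778, 0.628, 0.0, 0.0]
wrist_force: [-0.1, -3.5, 0.9]
gripper_width: 0.045
clock: 11.9
eef_pos: [0.5533, 0.2139, 0.1044]
tool_rot: [0.778, 0.628, 0.0, 0.0]
wrist_force: [-0.7, -3.9, 1.3]
gripper_width: 0.0449
```

View pics/s10c.png

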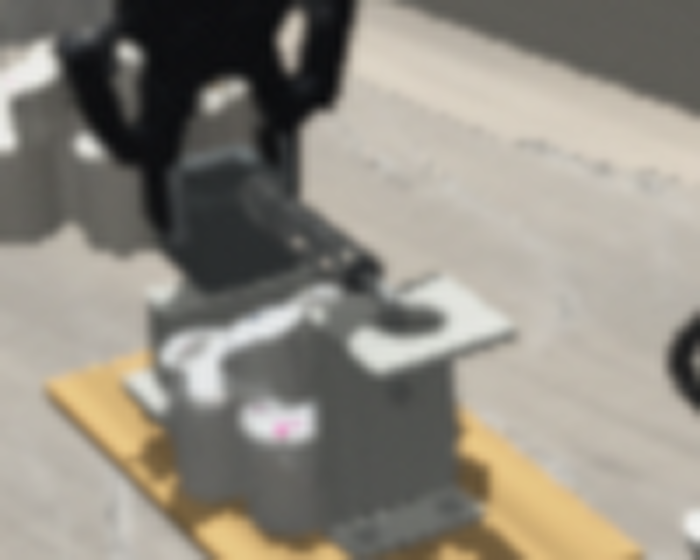

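```bash
python3 -m crank '[[[-0.004,0,0,0,0,0,1],[-0.004,0,0,0,0,0,1],[-0.002,0,0,0,0,0,1],[0,0,0,0,0,0,1]]]';  python3 -m crank '[[[-0.001,0,0,0,0,0,1],[0,0,0,0,0,0,1]]]'; python3 -m crank '[[[0,0,0.001,0,0,0,1],[0,0,0,0,0,0,1]]]'
```

```text
clock: 12.45
eef_pos: [0.5519, 0.2076, 0.1045]
tool_rot: [0.779, 0.627, 0.003, -0.002]
wrist_force: [2.9, 10.9, -4.4]
gripper_width: 0.0451
clock: 12.7
eef_pos: [0.5519, 0.2075, 0.1046]
tool_rot: [0.779, 0.627, 0.004, -0.002]
wrist_force: [2.8, 12.2, -4.8]
gripper_width: 0.0448
clock: 12.95
eef_pos: [0.552, 0.2076, 0.1044]
tool_rot: [0.779, 0.627, 0.004, -0.002]
wrist_force: [-0.6, 12.3, -0.5]
gripper_width: 0.0452
```

```bash
python3 -m crank '[[[0.004,0,0,0,0,0,1],[0,0,0,0,0,0,1],[0,0,0,0,0,0,1]]]'; python3 -c "
from h import *
shot('wrist','w11');i=cv2.imread('pics/w11.png');cv2.imwrite('pics/w11c.png',cv2.resize(i[190:400,200:370],None,fx=3.5,fy=2.8,interpolation=cv2.INTER_CUBIC))
d=load('w11');print(proj(d,[[.5535,.2135,.098],[.5535,.2135,.078]]))"
```

```text
clock: 13.32
eef_pos: [0.552, 0.208, 0.1039]
tool_rot: [0.779, 0.628, 0.001, -0.0]
wrist_force: [-1.3, 4.9, 3.1]
gripper_width: 0.0447
[[284.18752943 265.69420076]
 [283.81419432 246.93492194]]
```

View pics/w11c.png

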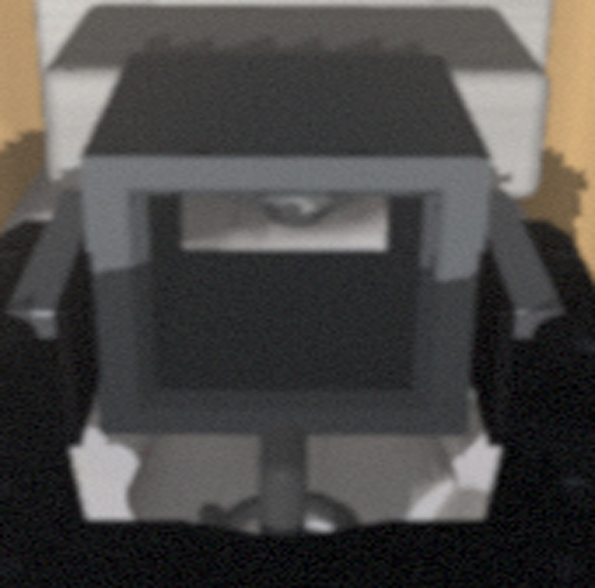

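```bash
python3 -m crank '[[[0,0,0,0,0,0,0.7],[0,0,0,0,0,0,0.4],[0,0,0,0,0,0,0.1],[0,0,0,0,0,0,0],[0,0,0,0,0,0,0],[0,0,0,0,0,0,0]]]'; python3 -m crank '[[[0,0,-0.02,0,0,0,0],[0,0,-0.03,0,0,0,0],[0,0,-0.05,0,0,0,0],[0,0,-0.05,0,0,0,0],[0,0,0,0,0,0,0],[0,0,0,0,0,0,0]]]'; python3 -c "
from h import *
for n in ['scene','top','wrist']: shot(n,n+'12')
i=cv2.imread('pics/scene12.png');cv2.imwrite('pics/s12c.png',cv2.resize(i[150:230,190:290],None,fx=7,fy=7,interpolation=cv2.INTER_CUBIC))"
```

```text
clock: 14.12
eef_pos: [0.5518, 0.207, 0.1033]
tool_rot: [0.778, 0.628, -0.0, 0.0]
wrist_force: [1.0, 0.0, 0.8]
gripper_width: 0.0853
clock: 14.88
eef_pos: [0.5519, 0.2072, 0.2545]
tool_rot: [0.778, 0.628, 0.001, 0.0]
wrist_force: [-0.2, -0.0, -0.7]
gripper_width: 0.0855
```

View pics/s12c.png

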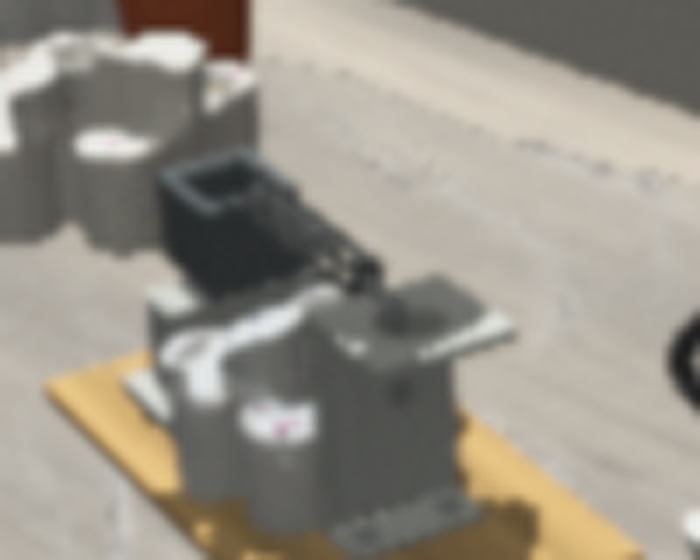

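View pics/wrist12.png

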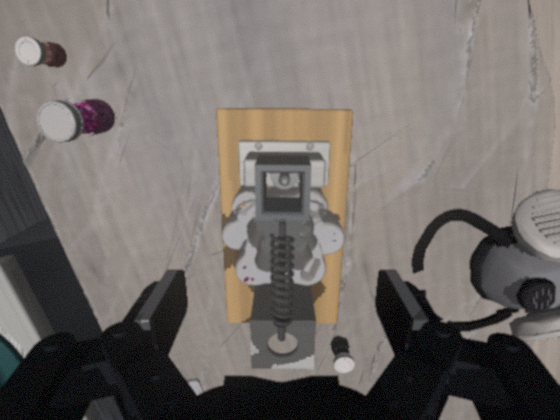

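```bash
python3 -c "
from h import *
i=cv2.imread('pics/wrist12.png');cv2.imwrite('pics/w12c.png',cv2.resize(i[140:370,235:335],None,fx=4,fy=2.6,interpolation=cv2.INTER_CUBIC)); cv2.imwrite('pics/w12d.png',cv2.resize(i[145:230,235:335],None,fx=7,fy=7,interpolation=cv2.INTER_CUBIC))
i=cv2.imread('pics/top12.png');cv2.imwrite('pics/t12c.png',cv2.resize(i[180:260,155:275],None,fx=6,fy=6,interpolation=cv2.INTER_CUBIC))
"
```

```text
(no output)
```

View pics/w12d.png

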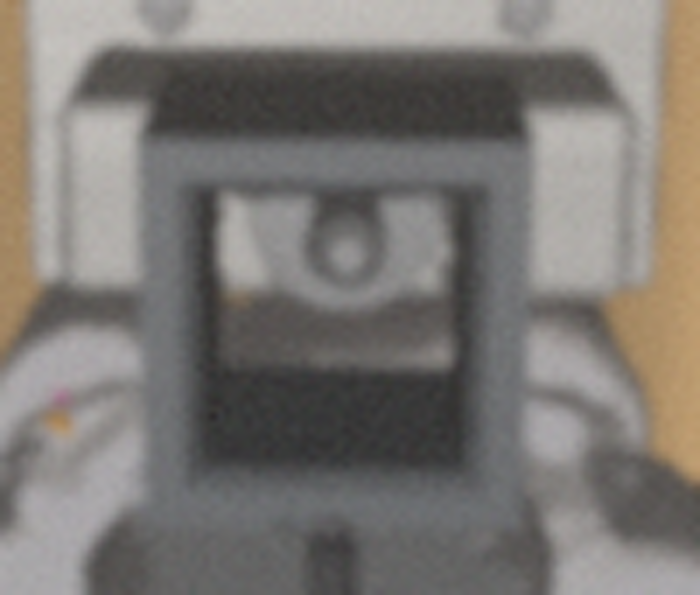

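View pics/w12c.png

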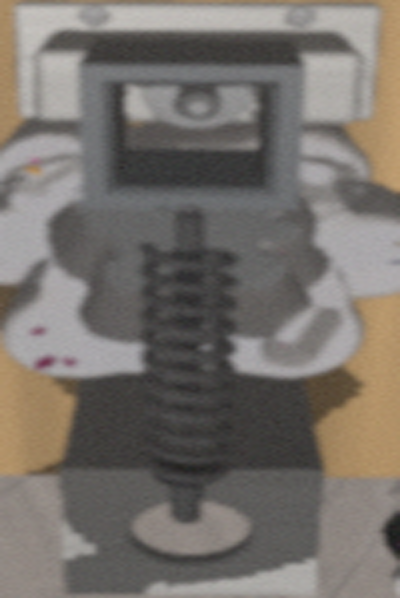

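View pics/t12c.png

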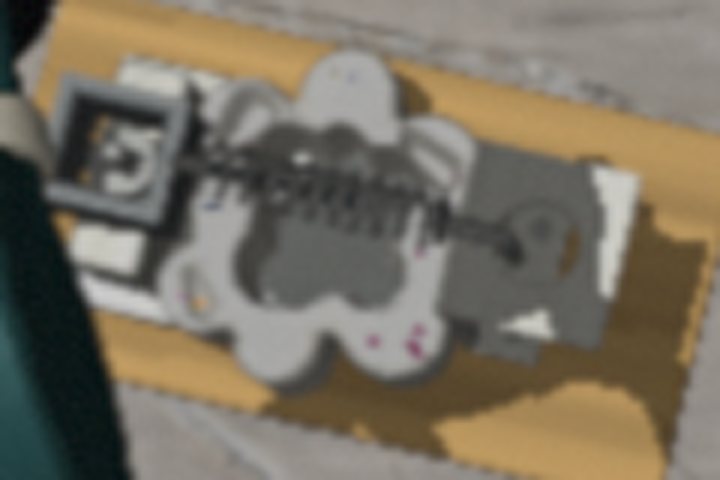

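```bash
python3 -c "
from h import *
d=load('wrist12');t=load('top12');s=load('scene12')
f=lambda x,y:np.array([(x+.5)/7-.5+235,(y+.5)/7-.5+145])
g=lambda x,y:np.array([(x+.5)/6-.5+155,(y+.5)/6-.5+180])
h=lambda x,y:np.array([(x+.5)/7-.5+190,(y+.5)/7-.5+150])
W=[f(*p) for p in [(150,138),(525,138),(525,515),(148,515)]]
T=[g(*p) for p in [(48,207),(62,75),(191,95),(170,227)]]
S=[None,h(240,155),h(297,187),h(215,210)]
S[0]=h(163,173)
def tri(obs):
    A=[];b=[]
    for cam,u in obs:
        c,r=ray(cam,u);r/=np.linalg.norm(r);M=np.eye(3)-np.outer(r,r);A.append(M);b.append(M@c)
    return np.linalg.lstsq(np.vstack(A),np.hstack(b),rcond=None)[0]
for k in range(4): print(k,'W+T',np.round(tri([(d,W[k]),(t,T[k])]),4),'W+S',np.round(tri([(d,W[k]),(s,S[k])]),4))
for z in (.118,.122,.126,.13):
  c=[onz(d,p,z) for p in W];print(z,[round(np.linalg.norm(c[i]-c[i-1]),4) for i in range(4)],np.mean(c,0))
"
```

```text
0 W+T [0.5332 0.2353 0.1039] W+S [0.5371 0.2361 0.1172]
1 W+T [0.5778 0.229  0.1211] W+S [0.5775 0.2279 0.1149]
2 W+T [0.5701 0.1826 0.1196] W+S [0.5697 0.1814 0.1166]
3 W+T [0.5238 0.1896 0.112 ] W+S [0.5269 0.1899 0.1177]
0.118 [np.float64(0.0468), np.float64(0.0434), np.float64(0.0468), np.float64(0.0461)] [0.55147923 0.21019141 0.118     ]
0.122 [np.float64(0.0461), np.float64(0.0428), np.float64(0.0461), np.float64(0.0454)] [0.55171836 0.21135722 0.122     ]
0.126 [np.float64(0.0454), np.float64(0.0421), np.float64(0.0454), np.float64(0.0447)] [0.55195748 0.21252304 0.126     ]
0.13 [np.float64(0.0447), np.float64(0.0415), np.float64(0.0447), np.float64(0.044)] [0.5521966  0.21368886 0.13      ]
```

The rim measures about 0.117 m with the block only 4 mm off the post's centre. That means the eye has slipped around the 26 mm shoulder instead of resting on it. I'll regrip, lift 8 mm, let the post meet the far wall, and set the block down on the shoulder.

```bash
python3 -m crank '[[[0,0,0.05,0,0,0,0],[0,0,0.05,0,0,0,0],[0,0,0.035,0,0,0,0],[0,0,0.015,0,0,0,0],[0,0,0,0,0,0,0],[0,0,0,0,0,0,0.6],[0,0,0,0,0,0,0.9],[0,0,0,0,0,0,1],[0,0,0,0,0,0,1],[0,0,0,0,0,0,1]]]'; python3 -m crank '[[[0.001,0,-0.003,0,0,0,1],[0,0,-0.004,0,0,0,1],[0,0,-0.003,0,0,0,1],[0,0,0,0,0,0,1],[0,0,0,0,0,0,1]]]'
```

```text
clock: 16.27
eef_pos: [0.5528, 0.2078, 0.1048]
tool_rot: [0.778, 0.628, 0.001, 0.0]
wrist_force: [-0.5, 1.6, 5.9]
gripper_width: 0.045
clock: 16.9
eef_pos: [0.5513, 0.2077, 0.1128]
tool_rot: [0.779, 0.628, -0.001, -0.0]
wrist_force: [-1.1, -2.9, -2.9]
gripper_width: 0.0448
```

```bash
python3 -m crank '[[[-0.003,0,0,0,0,0,1],[-0.003,0,0,0,0,0,1],[0,0,0,0,0,0,1],[0,0,0,0,0,0,1]]]'; python3 -m crank '[[[-0.001,0,0,0,0,0,1],[0,0,0,0,0,0,1]]]'
```

```text
clock: 17.4
eef_pos: [0.5507, 0.2022, 0.1134]
tool_rot: [0.778, 0.628, 0.0, -0.0]
wrist_force: [-1.6, -2.7, -3.5]
gripper_width: 0.0447
clock: 17.65
eef_pos: [0.5505, 0.2013, 0.1134]
tool_rot: [0.778, 0.628, -0.0, -0.0]
wrist_force: [-1.3, -1.9, -2.4]
gripper_width: 0.0447
```

Free of the shoulder, as predicted. Lowering onto it, a little short of post contact.

```bash
python3 -m crank '[[[0,0,0.003,0,0,0,1],[0,0,0,0,0,0,1],[0,0,0,0,0,0,1]]]'; python3 -m crank '[[[0,0,0.001,0,0,0,1],[0,0,0,0,0,0,1]]]';python3 -m crank '[[[0,0,0.001,0,0,0,1],[0,0,0,0,0,0,1]]]'; python3 -m crank '[[[0,0,0.001,0,0,0,1],[0,0,0,0,0,0,1]]]'
```

```text
clock: 18.02
eef_pos: [0.5512, 0.2013, 0.1108]
tool_rot: [0.778, 0.628, 0.001, 0.0]
wrist_force: [-0.1, -1.4, -0.8]
gripper_width: 0.0445
clock: 18.27
eef_pos: [0.5508, 0.2012, 0.1095]
tool_rot: [0.778, 0.628, 0.0, 0.0]
wrist_force: [0.5, -2.3, -0.7]
gripper_width: 0.0447
clock: 18.52
eef_pos: [0.5509, 0.2012, 0.1092]
tool_rot: [0.778, 0.628, 0.0, 0.0]
wrist_force: [-1.8, -4.1, 4.6]
gripper_width: 0.0446
clock: 18.77
eef_pos: [0.5509, 0.2012, 0.1091]
tool_rot: [0.778, 0.628, 0.0, 0.0]
wrist_force: [-3.9, -4.4, 10.1]
gripper_width: 0.0446
```

```bash
python3 -m crank '[[[0,0,-0.001,0,0,0,1],[0,0,0,0,0,0,0.7],[0,0,0,0,0,0,0.4],[0,0,0,0,0,0,0.1],[0,0,0,0,0,0,0],[0,0,0,0,0,0,0],[0,0,0,0,0,0,0]]]'; python3 -m crank '[[[0,0,-0.02,0,0,0,0],[0,0,-0.03,0,0,0,0],[0,0,-0.05,0,0,0,0],[0,0,-0.05,0,0,0,0],[0,0,0,0,0,0,0],[0,0,0,0,0,0,0]]]'; python3 -c "
from h import *
for n in ['scene','top','wrist']: shot(n,n+'13')
i=cv2.imread('pics/wrist13.png');a=cv2.resize(i[130:360,215:355],None,fx=2.6,fy=2.6,interpolation=cv2.INTER_CUBIC)
i=cv2.imread('pics/scene13.png');b=cv2.resize(i[150:235,195:275],(400,a.shape[0]),interpolation=cv2.INTER_CUBIC)
cv2.imwrite('pics/f13.png',np.hstack([a,b]))"
```

```text
clock: 19.65
eef_pos: [0.5505, 0.2013, 0.1083]
tool_rot: [0.778, 0.628, -0.0, -0.0]
wrist_force: [-0.4, 0.7, -0.2]
gripper_width: 0.0859
clock: 20.4
eef_pos: [0.5506, 0.2013, 0.2595]
tool_rot: [0.778, 0.628, 0.001, 0.0]
wrist_force: [0.6, -0.2, -1.0]
gripper_width: 0.0855
```

View pics/f13.png

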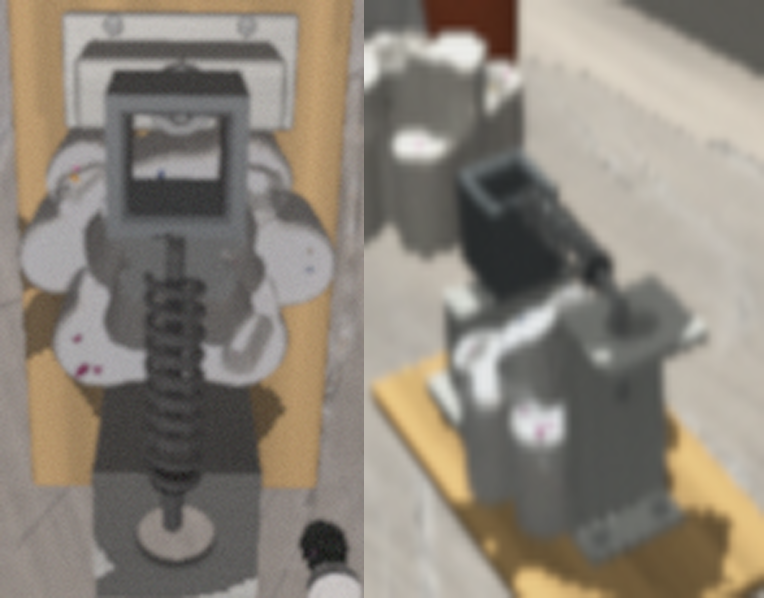

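```bash
python3 -c "
from h import *
i=cv2.imread('pics/top13.png');cv2.imwrite('pics/t13c.png',cv2.resize(i[180:260,155:275],None,fx=6,fy=6,interpolation=cv2.INTER_CUBIC))
i=cv2.imread('pics/wrist13.png');cv2.imwrite('pics/w13d.png',cv2.resize(i[135:230,235:335],None,fx=6,fy=6,interpolation=cv2.INTER_CUBIC))
d=load('wrist13');print((proj(d,[[.5535,.2135,.098],[.5535,.2135,.078]])-[235,135])*6)
"
```

```text
[[294.20230898 231.6543405 ]
 [293.32910784 202.27133897]]
```

View pics/t13c.png

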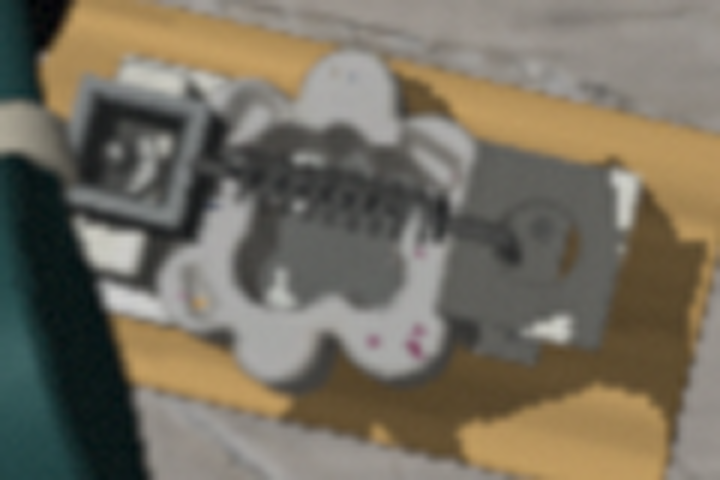

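View pics/w13d.png

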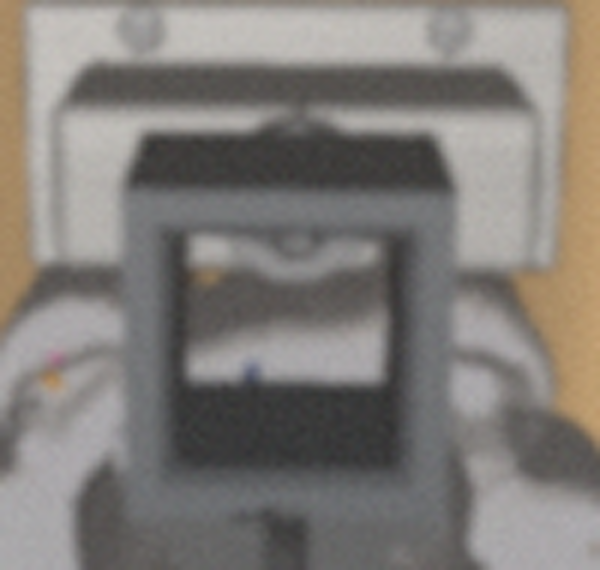

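```bash
python3 -c "
from workcell import ticket,state
print(ticket.close_job(),state()['clock'])"
```

```text
the job is handed in; nothing more can be done
the job is handed in; nothing more can be done
```

The long spring now hangs stretched between the bracket hole and the post. I handed the job in at about 20.5 s with the gripper open and about 15 cm clear above it.

- **First seating was wrong:** on the first release the eye had slipped around the 26 mm shoulder instead of resting on it. Its rim measured about 0.117 m, against 0.122 m expected. I regripped the block, lifted it about 9 mm, let it back toward the hole and set it down again, where it stopped firmly with about 10 N of contact.
- **Last checks:** the final wrist and top pictures show the post inside the eye at its far wall, with the block sitting on the shoulder. The pin is through the hole against the rim on the post side, and the coil is visibly stretched.
- **Forces:** the spring pulled about 3.5 N when stretched to the post. The highest force I read was about 12 N, when the eye met the shoulder.
- **Disagreements:** the scene camera put the clamp some 5 to 8 mm off the other views in y, so I relied mainly on the top and wrist cameras. I did not re-measure the rim height after the second release; the firm stop and the pictures are the evidence that it is seated.

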